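Click the desk calendar's day wheel forward to the pointer

ROBOT

A 6-joint arm with a two-finger parallel gripper is mounted at the origin on the work surface. World frame = base frame: x ahead of the robot, y to its left, z up, the work surface at z = 0. Lengths are in m, angles in degrees, forces in N, time in s.
With the tool pointing down it reaches from about 0.425 to 0.95 m from the base axis. Payload 14.7 kg.
Tool frame: the origin (TCP) lies between the finger pads; the fingertips stand 11 mm ahead of it and the grasp point (between the pads) lies 8 mm behind it (r.tips_ahead is the distance from the TCP to the fingertips, in m); y points along the fingers, x is the direction in which the jaws open and shut, and the axes are right-handed (so a half turn about y gives the same grasp; the last joint's range is limited). The gripper opens to 85 mm and grips with 20 to 120 N. Pads are 22 mm wide; open, the fingers measure 114 mm over their backs; the gripper's body (76 mm by 85 mm) begins 54 mm behind the grasp point. The pads swing forward as they close: fully open they stand 13 mm farther back than shut.
Start: joints at [65.856, 27.513, 91.461, -0, 61.026, -2.67], TCP at [0.238, 0.605, 0.242] pointing down, gripper open.
Joint ranges: [-157.49, 157.49], [-46.99, 117.5], [13.45, 153.17], [-89.5, 269.5], [5.16, 153.95], [-167.48, 167.48]. Speed limits (degrees/s): [108.29, 108.29, 136.94, 172.46, 172.46, 172.46].

INTERFACE

Orientations are given as a 3x3 rotation matrix whose columns are the frame's x, y, z axes.
In Python, from cell import telemetry, vision, workorder, r gives the robot as it stands.
- The arm moves only by the tool move_arm, never from a script. Its arguments are lists of equal length, an entry for each row: "xyz": the shift along the tool's x, y, z each as a share of 0.6 m, from -1 to 1, a list of three; "rot": the turn, a rotation vector about the tool's x, y, z each as a share of 90 degrees, from -1 to 1, a list of three; "gripper": the opening in per cent of the stroke, from 0 (shut) to 100 (fully open). In form: {"xyz": [[dx, dy, dz], ...], "rot": [[ax, ay, az], ...], "gripper": [gripper, ...]}. A call has exactly 5 rows; each row is the pose to reach, as a shift and turn from the pose commanded when the call began, along the tool's axes at that moment; what a row does not reach only later rows make up. A row lasts 1/10 s, in which the tool goes at most 50 mm and 8.59 degrees, less where a joint would pass 70% of its speed; a pose out of reach is approached as far as the arm can. A call with a number of a shift or a turn outside -1 to 1 is refused whole. A call with a gripper value outside its range is refused whole. The fingers move at their own pace and stop on an object; "force" is the grip in N (left out, the last holds). Time passes only in rows, so rows that repeat a pose let the fingers close, or fill a call up. It gives the time, the measured TCP pose, the force and the opening at its end, in the units of the state.
- telemetry.sense(): the state, without advancing time (a new reading comes with each control period).
- vision.snapshot(name): name is "scene" or "side" or "wrist"; returns a dict with "color" (420x560x3 uint8, red, green, blue), "mtx" (3x3 intrinsics, pixels), "origin" and "rotation" of the camera in the world. Camera axes: x right, y up, looking along -z (the intrinsics and any distortion apply to the point x, -y, -z); pixel columns grow to the right and rows downward; lengths in m; the calibration is good to about 2 mm. The wrist camera is an equidistant fisheye: a pixel r from the principal point sees the ray r / f radians off the axis. A picture is of the moment at which its call begins. There is no depth.
- workorder.close_job(): hands the job in, once; it reports no verdict.
The state is a dict: "time_s": time; "joint_positions": joint angles; "dq": joint speeds; "joint_efforts": joint torques, N m; "tool_pos": TCP position; "orientation": TCP orientation; "force": force on the tool from outside, world axes, zero at the start; "ft_torque": the same for the moment, N m; "grip_width": opening from 0.0 (shut) to 1.0 (fully open).
Only numpy, scipy, OpenCV 4.12 (cv2) and the standard library are available. Lean on these libraries where they do the work, as an engineer would, in place of code of your own. Each camera call takes 0.05 s, during which the arm holds its last target.

TASK

The desk calendar is one to three days behind: with a fingertip, flick the tabs at the edge of its large day wheel so that it clicks round, the short way, until the tab with the ball on top stands at the fixed pointer, settled in its click. Never let the ball tab click on past the pointer. Push lightly, pinch or lift nothing, and leave the small month wheel and everything else on the desk as they are.

Things in the scene. Friction and masses are not known exactly. Their poses are not given: they have to be found in the camera images.
- calendar: Desk calendar, fixed to the desk: a wooden plinth 205 x 310 mm and 14 mm high. The origin is on the day wheel's upright axis, at desk level; z is up, x points from the axis to the fixed pointer, y towards the small month wheel. In this frame the plinth spans x -85 to 120 mm and y -105 to 205 mm.
- day_wheel (a joint): Turn of the large day wheel, rad: 0 = the ball tab stands at the pointer; grows clockwise seen from above. A sprung catch holds it at every 0.898 rad (one click), so at rest a tab is always at the pointer. About 2 to 4 N on a tab starts it; past half-way the catch pulls it into the next click. Starts at -1, -2 or -3 clicks (-0.898, -1.795, -2.693).
- day_hub (a point): Top centre of the day wheel, 32 mm above the desk: a flat wooden disc 120 mm across, top 25 mm above the desk, hub cap 36 mm across, with seven upright brass tabs evenly spaced round its edge. Each tab is a radial paddle 10 mm thick, from radius 52 to 80 mm and from 18 to 42 mm above the desk; a fingertip fits down between two tabs, over the disc's edge, to push one round.
- ball_tab (a point): Centre of the 24 mm brass ball on top of one of the seven tabs, 66 mm from the wheel's axis, 49 mm above the desk; the other six tabs are plain and even.
- pointer_tip (a point): Tip of the fixed dark steel pointer, on a post 40 mm high just outside the wheel, 84 mm from the wheel's axis, 38 mm above the desk.
- month_rim (a point): A point on the rim of the small month wheel (68 mm across, 12 small rim beads, top at 24 mm, cap 28 mm), whose axis is 55 mm in x and 150 mm in y from the calendar's origin. It turns freely with a little friction; to be left alone.
- eraser: Loose eraser 20 x 45 x 12 mm lying on the plinth; origin at the centre of its underside. Leave alone.
- stapler: Loose stapler 135 x 36 mm, 52 mm high, behind the calendar; origin at the centre of its underside, x along it. Leave alone.
- paperweight: Loose glass dome, 72 mm across, 40 mm high; origin at the centre of its underside. Leave alone.
- clip_dish: Loose ceramic dish, 84 mm across, 32 mm high; origin at the centre of its underside. Leave alone.
- mug: Loose mug, 80 mm across plus handle, 92 mm high; origin at the centre of its underside. Leave alone.
- stamp: Loose wooden hand stamp, foot 42 mm across, 68 mm high; origin at the centre of its underside. Leave alone.
- letter_opener: Loose letter opener about 200 mm long, 10 mm high; origin on its underside near the middle, x along it towards the blade. Leave alone.

How it is judged (in metres and radians):
At the end, for the whole second after the job is handed in: The ball tab stands at the pointer within 0.1 rad and the wheel is at rest in its click; the month wheel's rim has moved less than 8 mm and each loose thing less than 15 mm from where it started (value of joint day_wheel between -0.1 and 0.1 rad and velocity of joint day_wheel between -0.1 and 0.1 rad/s and horizontal distance between ball_tab and pointer_tip below 0.021 m and distance of each of eraser, stapler, paperweight, clip_dish, mug, stamp, letter_opener from where it was at the start of the episode below 0.015 m and distance of month_rim from where it was at the start of the episode below 0.008 m); the robot touches nothing.
It fails at once if the ball tab clicks on past the pointer (more than 0.5 rad beyond it) (value of joint day_wheel above 0.5 rad).
It fails at once if the wheel is turned the long way round (beyond 3.6 clicks behind) (value of joint day_wheel below -3.23135 rad).
It fails at once if the wheel is pinched or forced (over 25 N from the fingers) (contact force between the fingers and day_wheel above 25 N).
It fails at once if the month wheel is turned (distance of month_rim from where it was at the start of the episode above 0.008 m).
It fails at once if a loose thing on the desk is shifted, lifted or carried by more than 15 mm (distance of any of eraser, stapler, paperweight, clip_dish, mug, stamp, letter_opener from where it was at the start of the episode above 0.015 m).
It also fails if it takes over 48 s, if anything falls off the work surface, if the arm or the gripper's body presses on something with over 40 N, if the wrist force passes 120 N, or if a joint passes its speed limit or range.

## Working session

There is one attempt and no reset: what is moved stays moved. The work goes in short steps, Python scripts to look and compute and a tool call to move; the robot and the scene stay as the last step left them, time stands still between calls to the robot, and variables do not carry over. Pictures are saved under pics/ and viewed, and the job is handed in when it is done.

Besides the shell and the picture viewer there is one more tool, called after "Request:" by a JSON object that holds its "name" and its "arguments". move_arm: Moves the arm, as the interface text tells. Its arguments: {"type":"object","properties":{"xyz":{"type":"array"},"rot":{"type":"array"},"gripper":{"type":"array"},"force":{"type":"number"}},"required":["xyz","rot","gripper"]}

```bash
mkdir -p pics; ls; cat > h.py <<'E'
import numpy as np, cv2
from cell import telemetry, vision, workorder, r
def ray(s,u,v):
    K=s["mtx"];d=np.array([(u-K[0][2])/K[0][0],-(v-K[1][2])/K[1][1],-1.0])
    return np.array(s["origin"]),np.array(s["rotation"])@d
def onz(s,u,v,z):
    o,d=ray(s,u,v);return o+d*(z-o[2])/d[2]
def proj(s,p):
    K=np.array(s["mtx"]);q=np.array(s["rotation"]).T@(np.array(p)-np.array(s["origin"]))
    return K[0][0]*q[0]/-q[2]+K[0][2], K[1][1]*(-q[1])/-q[2]+K[1][2]
def save(s,n,box=None,f=1):
    im=cv2.cvtColor(np.array(s["color"]),cv2.COLOR_RGB2BGR)
    if box: im=im[box[1]:box[3],box[0]:box[2]]
    cv2.imwrite("pics/"+n,cv2.resize(im,None,fx=f,fy=f,interpolation=cv2.INTER_CUBIC))
E
python3 - <<'E'
from h import *
import pickle
st=telemetry.sense();print(st)
for n in ["scene","side","wrist"]:
    s=vision.snapshot(n);save(s,n+"0.png");pickle.dump(s,open(n+"0.pkl","wb"));print(n,s["mtx"],s["origin"],s["rotation"])
E
```

```text
pics
{'time_s': 0.0, 'joint_positions': array([ 6.58577356e+01,  2.75503397e+01,  9.14953232e+01,  2.42087573e-04,
        6.10274115e+01, -2.67120007e+00]), 'dq': array([-0.06899116,  0.00756274,  0.07597212, -0.0728847 ,  0.06374066,
       -0.06298992]), 'joint_efforts': array([ 4.15116199e-03, -9.50651836e+01, -4.30178475e+01, -7.10183826e-05,
        1.28150621e-02, -4.44248849e-05]), 'tool_pos': array([0.2377386 , 0.60450695, 0.24165668]), 'orientation': array([[ 3.66032871e-01, -5.25011084e-04, -9.30601774e-01],
       [ 9.30601050e-01, -1.16232040e-03,  3.66033242e-01],
       [-1.27382893e-03, -9.99999187e-01,  6.31283937e-05]]), 'force': array([ 0.40952907,  0.0259574 , -0.09247197]), 'ft_torque': array([-0.02592809, -0.00696054,  0.05324078]), 'grip_width': 0.9982432986818125}
scene [[395.1372327    0.         287.16275841]
 [  0.         395.1372327  210.37782169]
 [  0.           0.           1.        ]] [1.00080979 0.6398382  0.79874874] [[-0.79857915 -0.41371743  0.43716043]
 [ 0.60175294 -0.53330074  0.59454497]
 [-0.01283564  0.73785379  0.67483852]]
side [[386.24617492   0.         278.88550476]
 [  0.         386.24617492 206.92465584]
 [  0.           0.           1.        ]] [ 0.50775104 -0.84385103  1.02084237] [[ 0.99810545  0.04767099 -0.03889725]
 [-0.06145862  0.74277615 -0.66671316]
 [-0.00289093  0.6678406   0.74429871]]
wrist [[325.1922621    0.         283.30260076]
 [  0.         325.1922621  207.44938022]
 [  0.           0.           1.        ]] [0.17250169 0.62976295 0.37358509] [[ 3.66333605e-01 -8.93904481e-01 -2.58330155e-01]
 [ 9.30483579e-01  3.51930964e-01  1.01709914e-01]
 [-4.56763778e-06 -2.77631726e-01  9.60687579e-01]]
```

View pics/scene0.png

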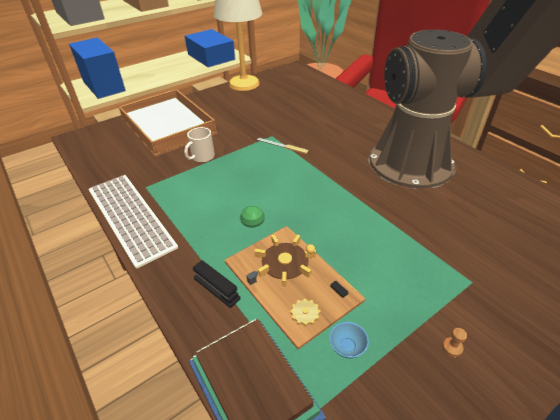

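View pics/side0.png

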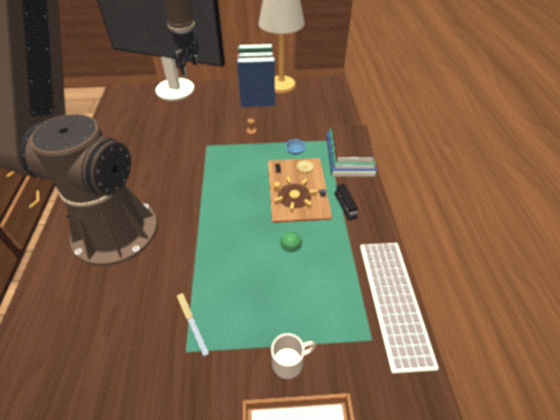

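View pics/wrist0.png

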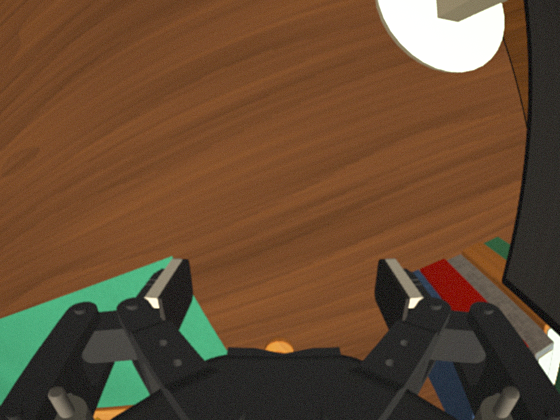

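```bash
python3 - <<'E'
from h import *
import pickle
s=pickle.load(open("scene0.pkl","rb"));save(s,"scz.png",(210,200,390,360),4)
s=pickle.load(open("side0.pkl","rb"));save(s,"siz.png",(250,130,370,230),6)
E
```

```text
(no output)
```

View pics/scz.png

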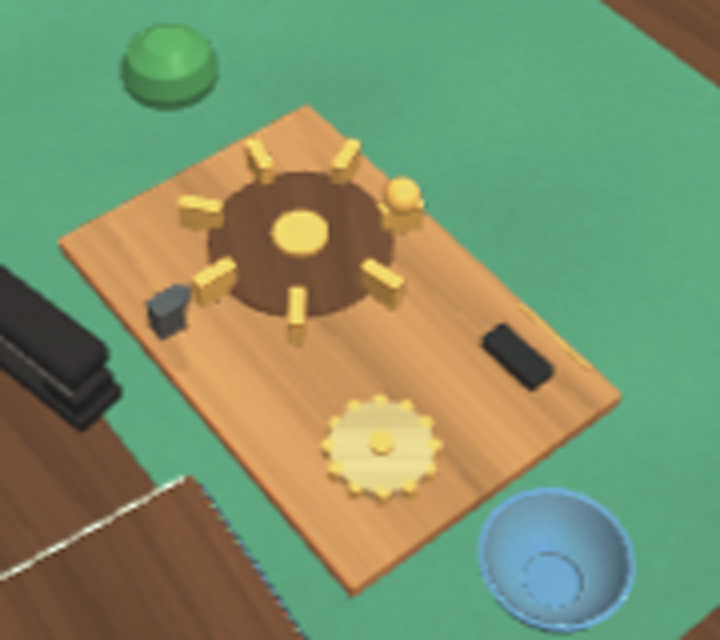

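View pics/siz.png

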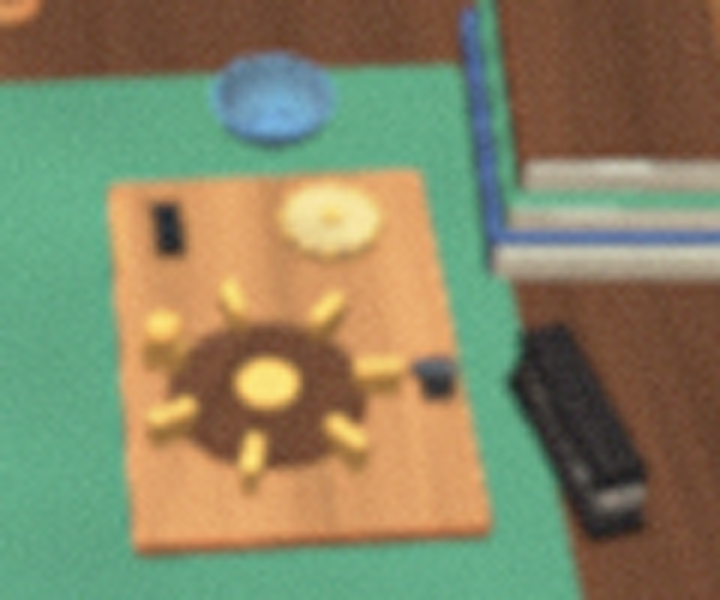

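```bash
cat >> h.py <<'E'
def tri(s1,p1,s2,p2):
    o1,d1=ray(s1,*p1);o2,d2=ray(s2,*p2)
    A=np.stack([d1,-d2],1);t=np.linalg.lstsq(A,o2-o1,rcond=None)[0]
    a=o1+t[0]*d1;b=o2+t[1]*d2;return (a+b)/2,np.linalg.norm(a-b)
E
python3 - <<'E'
from h import *
import pickle
s=pickle.load(open("scene0.pkl","rb"));q=pickle.load(open("side0.pkl","rb"))
S=lambda u,v:(210+u/4-.4,200+v/4-.4); Q=lambda u,v:(250+u/6-.4,130+v/6-.4)
P={"hub":((300,232),(268,382),.032),"ball":((403,195),(163,325),.049),"tip":((190,288),(415,367),.038),"month":((382,442),(330,217),.027)}
for k,(a,b,z) in P.items():
    print(k,onz(s,*S(*a),z).round(4),onz(q,*Q(*b),z).round(4),tri(s,S(*a),q,Q(*b)))
# plinth top corners z=.014
C=[((306,106),(137,545)),((60,241),(488,528)),((353,590),(422,170)),((619,397),(110,186))]
for a,b in C: print(onz(s,*S(*a),.014).round(4),onz(q,*Q(*b),.014).round(4))
E
```

```text
hub [0.6164 0.1025 0.032 ] [0.618  0.1035 0.032 ] (array([0.61736143, 0.1029518 , 0.03285914]), np.float64(0.0011141803549643108))
ball [0.5546 0.1296 0.049 ] [0.5578 0.1381 0.049 ] (array([0.55757372, 0.1330533 , 0.05400849]), np.float64(3.357760839416703e-05))
tip [0.6994 0.1016 0.038 ] [0.7052 0.1044 0.038 ] (array([0.70261904, 0.10288905, 0.04063857]), np.float64(0.004450773760717876))
month [0.6703 0.2523 0.027 ] [0.6707 0.251  0.027 ] (array([0.6704705 , 0.25193295, 0.0263915 ]), np.float64(0.0008460531794212415))
[ 0.5344 -0.0009  0.014 ] [ 0.5347 -0.0021  0.014 ]
[0.7353 0.0009 0.014 ] [ 0.7348 -0.0022  0.014 ]
[0.7346 0.3078 0.014 ] [0.7382 0.3072 0.014 ]
[0.5346 0.3068 0.014 ] [0.5325 0.3046 0.014 ]
```

```bash
cat >> h.py <<'E'
from scipy.spatial.transform import Rotation as Ro
C=np.array([.6172,.103])
def polar(deg,rad=.066): return C+rad*np.array([np.cos(np.radians(deg)),np.sin(np.radians(deg))])
def go(p,yaw=35,base=None):
    st=telemetry.sense();R=np.array(st["orientation"]) if base is None else base[1];o=st["tool_pos"] if base is None else base[0]
    c,s=np.cos(np.radians(yaw)),np.sin(np.radians(yaw))
    T=np.array([[c,0,-s],[s,0,c],[0,-1,0]])
    print("xyz",(R.T@(np.array(p)-o)/.6).round(4),"rot",(Ro.from_matrix(R.T@T).as_rotvec(degrees=True)/90).round(4))
E
python3 - <<'E'
from h import *
import pickle
print(r.tips_ahead, [a for a in dir(r) if a[0]!='_'])
print(polar(231.4)); go([*polar(231.4),.13])
q=pickle.load(open("side0.pkl","rb"));print(onz(q,291,241,.02),onz(q,347,200,.04))
E
```

```text
0.011 ['MotionError', 'tips_ahead']
[0.57602395 0.05141965]
xyz [-0.6515  0.1869 -0.8621] rot [ 1.000e-04  3.725e-01 -6.000e-04]
[ 0.58997671 -0.09723625  0.02      ] [0.79653914 0.05180896 0.04      ]
```

Request:
{"name": "move_arm", "arguments": {"xyz": [[-0.6515,0.18,-0.862],[-0.6515,0.18,-0.862],[-0.6515,0.18,-0.862],[-0.6515,0.18,-0.862],[-0.6515,0.18,-0.862]], "rot": [[0,0.3725,0],[0,0.3725,0],[0,0.3725,0],[0,0.3725,0],[0,0.3725,0]], "gripper": [0,0,0,0,0], "force": 40}}

```text
time_s: 0.65
tool_pos: [0.3671, 0.3927, 0.2009]
orientation: [[0.822, 0.0, -0.569], [0.569, -0.0, 0.822], [-0.0, -1.0, -0.0]]
force: [0.8, 0.1, -0.0]
grip_width: 0.14
```

```bash
python3 -c "
from h import *
go([*polar(231.4),.13]);print(telemetry.sense()['tool_pos'])"
```

```text
xyz [-0.0376  0.1182 -0.6659] rot [ 0.     -0.0032 -0.    ]
[0.3670694  0.39272805 0.20086652]
```

Request:
{"name": "move_arm", "arguments": {"xyz": [[-0.0376,0.118,-0.666],[-0.0376,0.118,-0.666],[-0.0376,0.118,-0.666],[-0.0376,0.118,-0.666],[-0.0376,0.118,-0.666]], "rot": [[0,0,0],[0,0,0],[0,0,0],[0,0,0],[0,0,0]], "gripper": [0,0,0,0,0]}}

```text
time_s: 1.15
tool_pos: [0.4969, 0.1833, 0.1574]
orientation: [[0.819, 0.0, -0.574], [0.574, 0.0, 0.819], [0.0, -1.0, -0.0]]
force: [1.1, 1.0, 0.6]
grip_width: 0.002
```

```bash
python3 -c "
from h import *
go([*polar(231.4),.13]);print(telemetry.sense()['tool_pos'])"
```

```text
xyz [-0.0181  0.0456 -0.2557] rot [0.     0.     0.0001]
[0.49692278 0.18332303 0.15736885]
```

Request:
{"name": "move_arm", "arguments": {"xyz": [[-0.0181,0.0456,-0.2557],[-0.0181,0.0456,-0.2557],[-0.0181,0.0456,-0.2557],[-0.0181,0.0456,-0.2557],[-0.0181,0.0456,-0.2557]], "rot": [[0,0,0],[0,0,0],[0,0,0],[0,0,0],[0,0,0]], "gripper": [0,0,0,0,0]}}

```text
time_s: 1.65
tool_pos: [0.5755, 0.0519, 0.1297]
orientation: [[0.821, -0.001, -0.571], [0.571, -0.0, 0.821], [-0.001, -1.0, 0.0]]
force: [-0.1, 1.0, -0.8]
grip_width: -0.0
```

```bash
python3 - <<'E'
from h import *
go([*polar(231.4),.075]);print(telemetry.sense()['tool_pos'])
s=vision.snapshot("wrist");save(s,"w1.png")
s=vision.snapshot("scene");save(s,"s1.png",(210,180,390,340),4)
E
```

```text
xyz [ 0.0004  0.0911 -0.0012] rot [-0.0003 -0.0017 -0.0005]
[0.57548606 0.05185439 0.12968099]
```

View pics/w1.png

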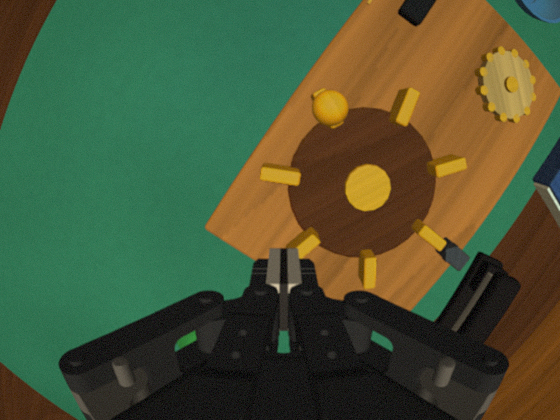

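View pics/s1.png

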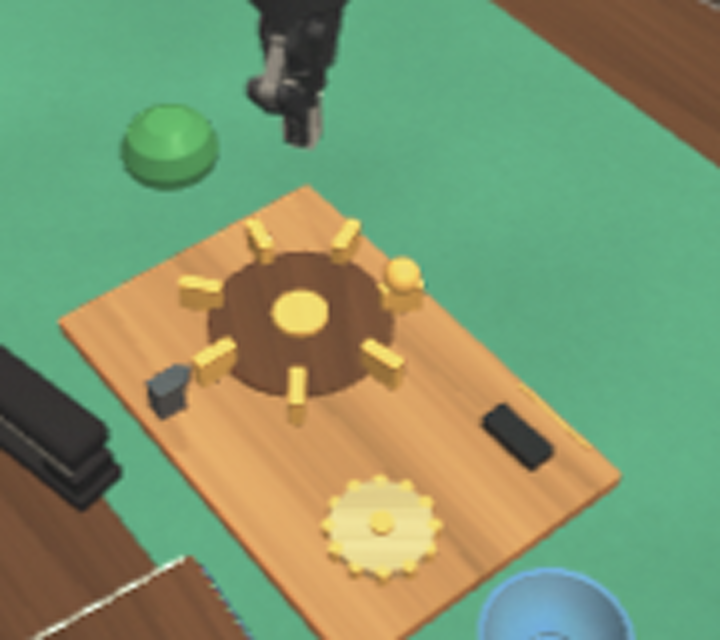

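```bash
cat >> h.py <<'E'
def fish(s,p):
    K=np.array(s["mtx"]);q=np.array(s["rotation"]).T@(np.array(p)-np.array(s["origin"]));x,y,z=q[0],-q[1],-q[2]
    rr=np.hypot(x,y);th=np.arctan2(rr,z);return (K[0][0]*th*x/rr+K[0][2]).round(1),(K[1][1]*th*y/rr+K[1][2]).round(1)
E
python3 - <<'E'
from h import *
s=vision.snapshot("wrist")
print("tip now",fish(s,[.5755,.0519,.119]),"tip down",fish(s,[*polar(231.4),.031]))
for a in (0,51.4,102.9,205.7,257.1,308.6): print(a,fish(s,[*polar(a),.042]))
print(fish(s,[*polar(154.3),.049]),fish(s,[*C,.032]))
E
```

```text
tip now (np.float64(282.7), np.float64(267.5)) tip down (np.float64(283.1), np.float64(215.1))
0 (np.float64(432.2), np.float64(242.0))
51.4 (np.float64(451.5), np.float64(171.4))
102.9 (np.float64(408.8), np.float64(110.5))
205.7 (np.float64(280.4), np.float64(179.3))
257.1 (np.float64(302.5), np.float64(252.6))
308.6 (np.float64(369.3), np.float64(276.6))
(np.float64(330.7), np.float64(111.3)) (np.float64(368.2), np.float64(191.4))
```

Request:
{"name": "move_arm", "arguments": {"xyz": [[0,0.03,0],[0,0.06,0],[0,0.09,0],[0,0.11,0],[0,0.11,0]], "rot": [[0,0,0],[0,0,0],[0,0,0],[0,0,0],[0,0,0]], "gripper": [0,0,0,0,0]}}

```text
time_s: 2.3
tool_pos: [0.5741, 0.0543, 0.0632]
orientation: [[0.818, -0.002, -0.575], [0.575, -0.0, 0.818], [-0.002, -1.0, 0.001]]
force: [0.5, 0.5, -0.6]
grip_width: -0.003
```

```bash
python3 - <<'E'
from h import *
go([*polar(231.4),.041]);print(telemetry.sense()['tool_pos'])
s=vision.snapshot("wrist");save(s,"w2.png")
s=vision.snapshot("scene");save(s,"s2.png",(210,180,390,340),4)
E
```

```text
xyz [ 0.      0.0371 -0.0058] rot [-0.0008  0.0009 -0.0012]
[0.57407163 0.0542678  0.06323971]
```

View pics/w2.png

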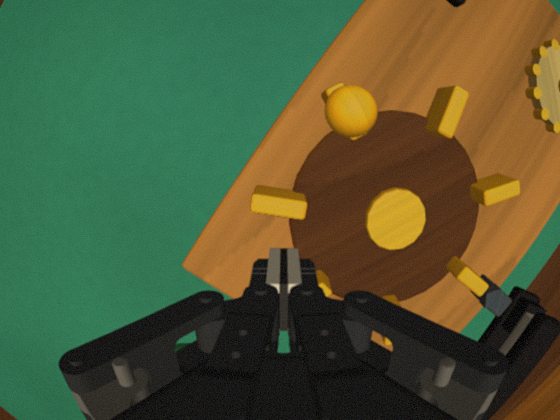

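View pics/s2.png

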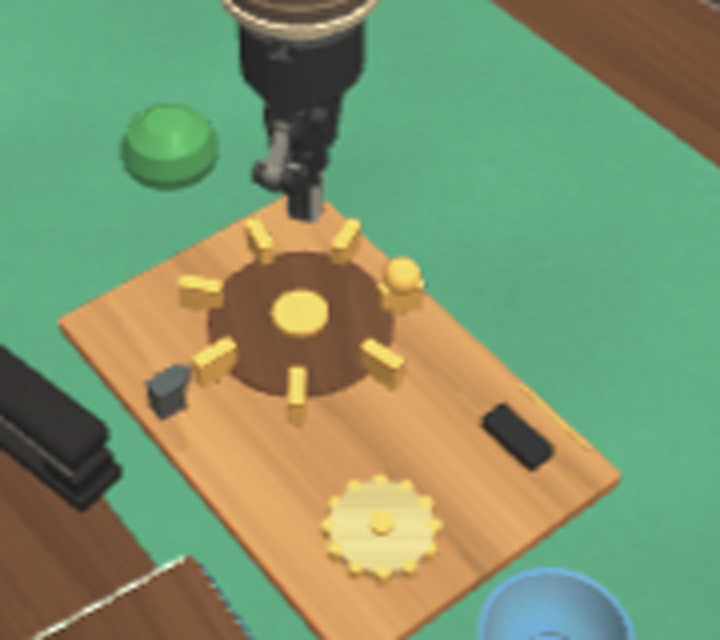

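Request:
{"name": "move_arm", "arguments": {"xyz": [[0,0.01,-0.004],[0,0.02,-0.006],[0,0.03,-0.006],[0,0.037,-0.006],[0,0.037,-0.006]], "rot": [[0,0,0],[0,0,0],[0,0,0],[0,0,0],[0,0,0]], "gripper": [0,0,0,0,0]}}

```text
time_s: 2.9
tool_pos: [0.5769, 0.0503, 0.0414]
orientation: [[0.819, -0.001, -0.573], [0.573, -0.0, 0.819], [-0.001, -1.0, 0.001]]
force: [0.2, -0.3, 0.1]
grip_width: -0.002
```

```bash
python3 - <<'E'
from h import *
st=telemetry.sense();print(st['tool_pos'],st['force'])
for a in (231.4,220,210,205,200,195,190,186,183): print(a,end=' ');go([*polar(a),.041])
s=vision.snapshot("wrist");save(s,"w3.png")
E
```

```text
[0.57690391 0.05026171 0.04139094] [ 0.19786072 -0.25869382  0.05987589]
231.4 xyz [-0.0001  0.0007  0.0024] rot [-0.0004 -0.0001 -0.0006]
220 xyz [-0.0042  0.0007  0.0239] rot [-0.0004 -0.0001 -0.0006]
210 xyz [-0.0042  0.0007  0.0431] rot [-0.0004 -0.0001 -0.0006]
205 xyz [-0.0029  0.0007  0.0526] rot [-0.0004 -0.0001 -0.0006]
200 xyz [-0.0008  0.0007  0.0619] rot [-0.0004 -0.0001 -0.0006]
195 xyz [0.0021 0.0007 0.0711] rot [-0.0004 -0.0001 -0.0006]
190 xyz [0.0057 0.0007 0.08  ] rot [-0.0004 -0.0001 -0.0006]
186 xyz [0.0092 0.0007 0.0868] rot [-0.0004 -0.0001 -0.0006]
183 xyz [0.0121 0.0007 0.0918] rot [-0.0004 -0.0001 -0.0006]
```

View pics/w3.png

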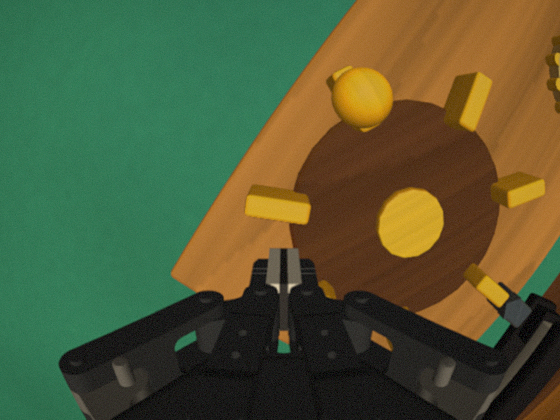

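Request:
{"name": "move_arm", "arguments": {"xyz": [[-0.002,0,0.009],[-0.003,0,0.018],[-0.004,0,0.027],[-0.004,0,0.035],[-0.004,0,0.043]], "rot": [[0,0,0],[0,0,0],[0,0,0],[0,0,0],[0,0,0]], "gripper": [0,0,0,0,0]}}

```text
time_s: 3.45
tool_pos: [0.5609, 0.0705, 0.0424]
orientation: [[0.819, 0.001, -0.574], [0.574, -0.0, 0.819], [0.001, -1.0, -0.001]]
force: [3.7, -2.3, 0.9]
grip_width: 0.002
```

```bash
python3 - <<'E'
from h import *
st=telemetry.sense();print(st['tool_pos'],st['force'])
for a in (205,200,195,190,186,183): print(a,end=' ');go([*polar(a),.041])
s=vision.snapshot("wrist");save(s,"w4.png")
E
```

```text
[0.56087582 0.07051805 0.04238236] [ 3.67619058 -2.3251579   0.90952421]
205 xyz [-0.0004  0.0023  0.0096] rot [0.0004 0.0002 0.0006]
200 xyz [0.0017 0.0023 0.019 ] rot [0.0004 0.0002 0.0006]
195 xyz [0.0046 0.0023 0.0281] rot [0.0004 0.0002 0.0006]
190 xyz [0.0083 0.0023 0.037 ] rot [0.0004 0.0002 0.0006]
186 xyz [0.0117 0.0023 0.0438] rot [0.0004 0.0002 0.0006]
183 xyz [0.0147 0.0023 0.0488] rot [0.0004 0.0002 0.0006]
```

View pics/w4.png

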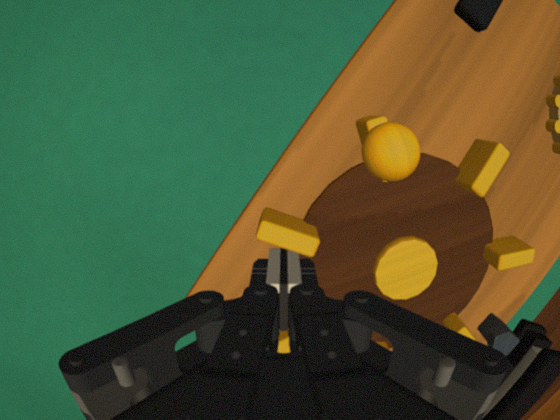

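Request:
{"name": "move_arm", "arguments": {"xyz": [[0,0.001,0.008],[0.001,0.001,0.015],[0.003,0.001,0.022],[0.005,0.001,0.029],[0.008,0.001,0.036]], "rot": [[0,0,0],[0,0,0],[0,0,0],[0,0,0],[0,0,0]], "gripper": [0,0,0,0,0]}}

```text
time_s: 4.0
tool_pos: [0.5516, 0.0909, 0.0414]
orientation: [[0.819, -0.001, -0.574], [0.574, -0.0, 0.819], [-0.001, -1.0, 0.0]]
force: [-0.6, -0.1, -0.2]
grip_width: 0.002
```

```bash
python3 - <<'E'
from h import *
st=telemetry.sense();print(st['tool_pos'],st['force'])
for a in (190,186,183): print(a,end=' ');go([*polar(a),.041])
s=vision.snapshot("wrist");save(s,"w5.png")
E
```

```text
[0.55157429 0.09094917 0.04137062] [-0.63290823 -0.10159087 -0.2455575 ]
190 xyz [0.0014 0.0006 0.0002] rot [-0.0003  0.     -0.0004]
186 xyz [0.0049 0.0006 0.007 ] rot [-0.0003  0.     -0.0004]
183 xyz [0.0078 0.0006 0.012 ] rot [-0.0003  0.     -0.0004]
```

View pics/w5.png

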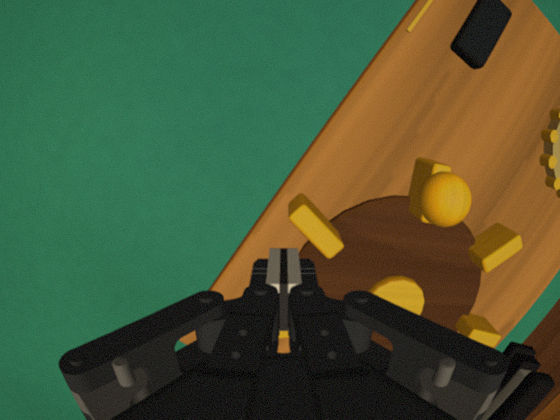

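Request:
{"name": "move_arm", "arguments": {"xyz": [[0,-0.03,0],[0,-0.06,0],[-0.003,-0.06,-0.03],[-0.005,-0.06,-0.06],[-0.005,-0.06,-0.078]], "rot": [[0,0,0],[0,0,0],[0,0,0],[0,0,0],[0,0,0]], "gripper": [0,0,0,0,0]}}

```text
time_s: 4.55
tool_pos: [0.5774, 0.0487, 0.0769]
orientation: [[0.82, -0.0, -0.573], [0.573, -0.0, 0.82], [-0.0, -1.0, -0.0]]
force: [0.3, -0.1, -0.4]
grip_width: 0.002
```

```bash
python3 - <<'E'
from h import *
st=telemetry.sense();print(st['tool_pos'],st['force'])
for a in (231.4,): print(a,end=' ');go([*polar(a),.041])
s=vision.snapshot("wrist");save(s,"w6.png")
s=vision.snapshot("scene");save(s,"s6.png",(210,180,390,340),4)
E
```

```text
[0.57739594 0.04867535 0.07693248] [ 0.31018813 -0.07887837 -0.39643058]
231.4 xyz [0.0008 0.0599 0.0051] rot [ 0.0001 -0.0005 -0.0001]
```

View pics/s6.png

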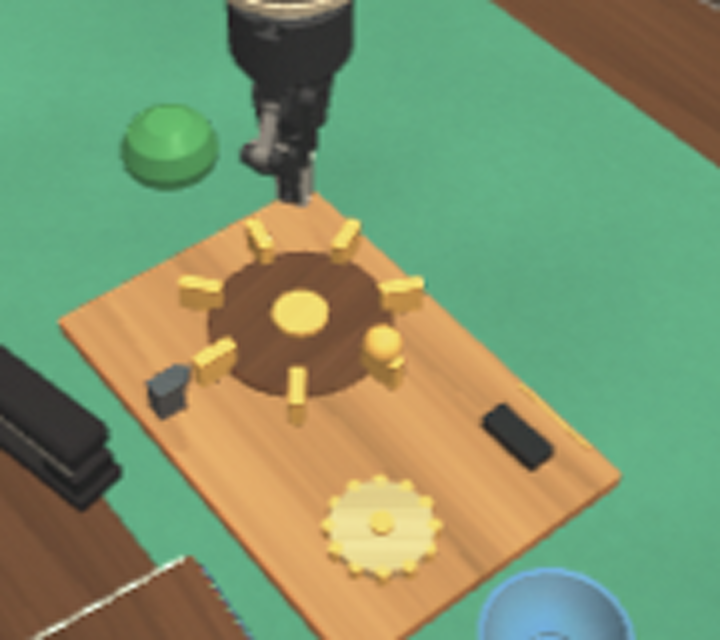

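View pics/w6.png

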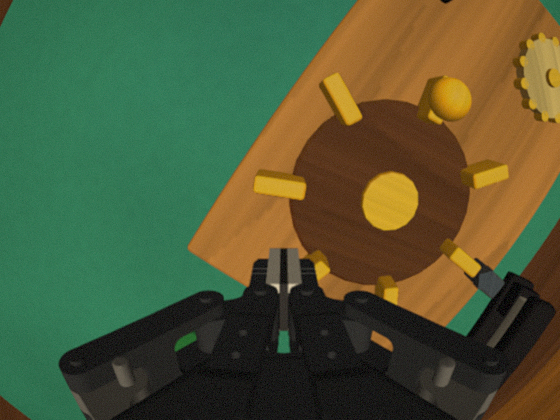

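One click done: in the scene crop the ball is now at (383,343), two tabs from the pointer. I'll repeat the same stroke.

Request:
{"name": "move_arm", "arguments": {"xyz": [[0,0.015,0.004],[0,0.03,0.004],[0,0.045,0.004],[0,0.06,0.004],[0,0.06,0.004]], "rot": [[0,0,0],[0,0,0],[0,0,0],[0,0,0],[0,0,0]], "gripper": [0,0,0,0,0]}}

```text
time_s: 5.15
tool_pos: [0.5741, 0.0527, 0.0399]
orientation: [[0.819, -0.002, -0.574], [0.574, -0.0, 0.819], [-0.002, -1.0, 0.001]]
force: [-0.1, -0.5, -0.0]
grip_width: -0.006
```

Request:
{"name": "move_arm", "arguments": {"xyz": [[-0.002,0,0.009],[-0.003,0,0.018],[-0.004,0,0.027],[-0.004,0,0.035],[-0.004,0,0.043]], "rot": [[0,0,0],[0,0,0],[0,0,0],[0,0,0],[0,0,0]], "gripper": [0,0,0,0,0]}}

```text
time_s: 5.65
tool_pos: [0.5587, 0.0726, 0.042]
orientation: [[0.819, 0.001, -0.574], [0.574, 0.0, 0.819], [0.001, -1.0, -0.001]]
force: [2.7, -2.0, 1.7]
grip_width: 0.003
```

```bash
python3 - <<'E'
from h import *
st=telemetry.sense();print(st['tool_pos'],st['force'])
for a in (205,190): print(a,end=' ');go([*polar(a),.041])
E
```

```text
[0.55874833 0.0726067  0.04195482] [ 2.7248122  -2.04598148  1.72568221]
205 xyz [0.0005 0.0016 0.0047] rot [0.0005 0.0001 0.0007]
190 xyz [0.0092 0.0016 0.0321] rot [0.0005 0.0001 0.0007]
```

Request:
{"name": "move_arm", "arguments": {"xyz": [[0.001,0,0.007],[0.002,0,0.014],[0.004,0,0.02],[0.006,0,0.026],[0.009,0,0.032]], "rot": [[0,0,0],[0,0,0],[0,0,0],[0,0,0],[0,0,0]], "gripper": [0,0,0,0,0]}}

```text
time_s: 6.15
tool_pos: [0.5513, 0.0914, 0.0414]
orientation: [[0.819, -0.001, -0.574], [0.574, -0.0, 0.819], [-0.001, -1.0, 0.0]]
force: [0.3, -0.9, 0.8]
grip_width: 0.004
```

```bash
python3 - <<'E'
from h import *
st=telemetry.sense();print(st['tool_pos'],st['force'])
for a in (190,231.4): print(a,end=' ');go([*polar(a),.041])
s=vision.snapshot("wrist");save(s,"w7.png")
E
```

```text
[0.55132487 0.09138679 0.04135459] [ 0.34518997 -0.87315266  0.79119635]
190 xyz [ 0.0013  0.0006 -0.0006] rot [-0.0003  0.     -0.0004]
231.4 xyz [-0.0045  0.0006 -0.0782] rot [-0.0003  0.     -0.0004]
```

View pics/w7.png

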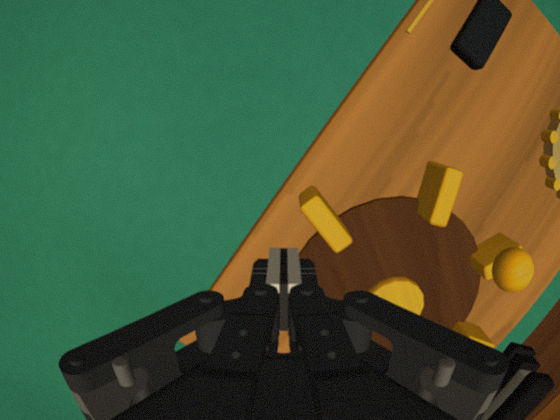

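The ball is now one click behind the pointer, at (513,270). Next: lift, go back and check.

Request:
{"name": "move_arm", "arguments": {"xyz": [[0,-0.03,0],[0,-0.06,0],[-0.003,-0.06,-0.03],[-0.004,-0.06,-0.06],[-0.004,-0.06,-0.076]], "rot": [[0,0,0],[0,0,0],[0,0,0],[0,0,0],[0,0,0]], "gripper": [0,0,0,0,0]}}

```text
time_s: 6.7
tool_pos: [0.577, 0.0505, 0.0769]
orientation: [[0.82, 0.0, -0.573], [0.573, -0.0, 0.82], [-0.0, -1.0, -0.0]]
force: [-1.1, 1.1, -0.4]
grip_width: -0.004
```

```bash
python3 - <<'E'
from h import *
st=telemetry.sense();print(st['tool_pos'],st['force'])
for a in (231.4,): print(a,end=' ');go([*polar(a),.041])
s=vision.snapshot("wrist");save(s,"w8.png")
E
```

```text
[0.57699544 0.05048332 0.07693971] [-1.09951439  1.11129699 -0.39898722]
231.4 xyz [-0.0004  0.0599  0.0022] rot [ 0.0001 -0.0006 -0.    ]
```

View pics/w8.png

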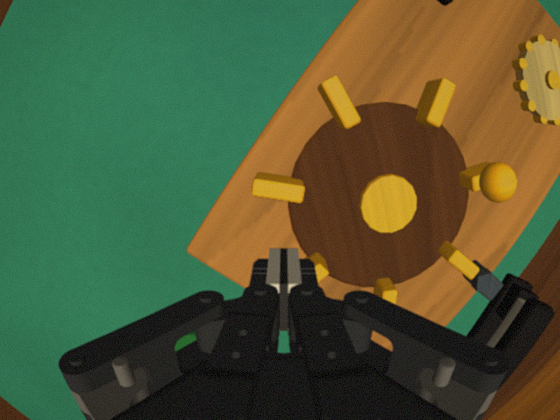

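The ball is at (498,182), one tab before the pointer. I'll make the last stroke a little more slowly.

Request:
{"name": "move_arm", "arguments": {"xyz": [[0,0.015,0.001],[0,0.03,0.001],[0,0.045,0.001],[0,0.06,0.001],[0,0.06,0.001]], "rot": [[0,0,0],[0,0,0],[0,0,0],[0,0,0],[0,0,0]], "gripper": [0,0,0,0,0]}}

```text
time_s: 7.25
tool_pos: [0.5745, 0.0531, 0.0398]
orientation: [[0.819, -0.002, -0.574], [0.574, -0.0, 0.819], [-0.002, -1.0, 0.001]]
force: [0.8, 0.1, -0.4]
grip_width: -0.0
```

Request:
{"name": "move_arm", "arguments": {"xyz": [[-0.002,0,0.009],[-0.003,0,0.018],[-0.004,0,0.027],[-0.004,0,0.035],[-0.004,0,0.043]], "rot": [[0,0,0],[0,0,0],[0,0,0],[0,0,0],[0,0,0]], "gripper": [0,0,0,0,0]}}

```text
time_s: 7.75
tool_pos: [0.5592, 0.0729, 0.042]
orientation: [[0.819, 0.001, -0.574], [0.574, 0.0, 0.819], [0.001, -1.0, -0.001]]
force: [3.0, -2.6, 1.0]
grip_width: 0.001
```

```bash
python3 - <<'E'
from h import *
st=telemetry.sense();print(st['tool_pos'],st['force'])
for a in (205,200,195,190): print(a,end=' ');go([*polar(a),.041])
E
```

```text
[0.55922366 0.07293649 0.04197475] [ 2.96417949 -2.55055616  0.97687449]
205 xyz [-0.0004  0.0016  0.0047] rot [0.0005 0.0001 0.0007]
200 xyz [0.0016 0.0016 0.0141] rot [0.0005 0.0001 0.0007]
195 xyz [0.0045 0.0016 0.0232] rot [0.0005 0.0001 0.0007]
190 xyz [0.0082 0.0016 0.0321] rot [0.0005 0.0001 0.0007]
```

Request:
{"name": "move_arm", "arguments": {"xyz": [[0,0,0.005],[0.001,0,0.01],[0.002,0,0.015],[0.003,0,0.019],[0.004,0,0.023]], "rot": [[0,0,0],[0,0,0],[0,0,0],[0,0,0],[0,0,0]], "gripper": [0,0,0,0,0]}}

```text
time_s: 8.25
tool_pos: [0.5526, 0.0855, 0.0414]
orientation: [[0.819, -0.001, -0.574], [0.574, 0.0, 0.819], [-0.0, -1.0, 0.0]]
force: [-0.1, -0.2, -0.4]
grip_width: 0.002
```

```bash
python3 - <<'E'
from h import *
st=telemetry.sense();print(st['tool_pos'],st['force'])
for a in (195,190,231.4): print(a,end=' ');go([*polar(a),.041])
s=vision.snapshot("wrist");save(s,"w9.png")
s=vision.snapshot("scene");save(s,"s9.png",(210,180,390,340),4)
E
```

```text
[0.55258083 0.08545928 0.04139539] [-0.06952988 -0.19695305 -0.36067169]
195 xyz [ 0.0016  0.0007 -0.0002] rot [-0.0002 -0.     -0.0003]
190 xyz [0.0053 0.0007 0.0087] rot [-0.0002 -0.     -0.0003]
231.4 xyz [-0.0005  0.0006 -0.0689] rot [-0.0002 -0.     -0.0003]
```

View pics/s9.png

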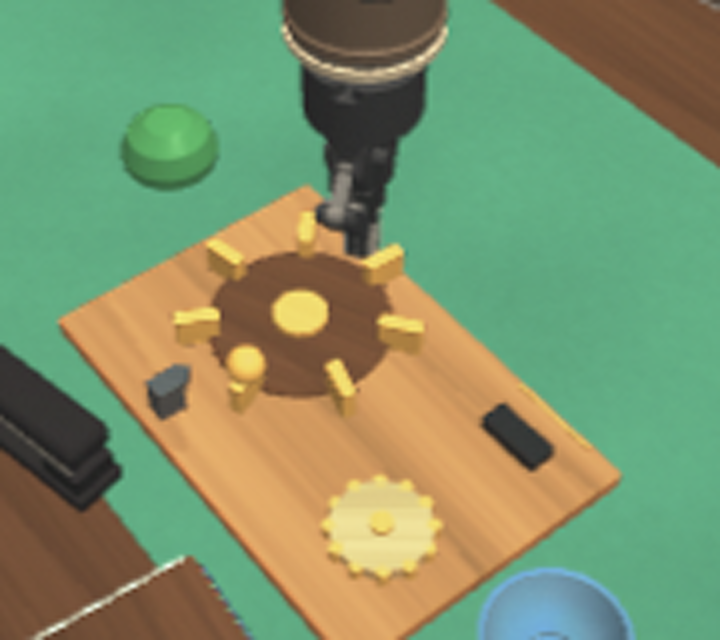

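Request:
{"name": "move_arm", "arguments": {"xyz": [[0.002,0,0.004],[0.005,0,0.009],[0.005,0,0.009],[0.005,0,0.009],[0.005,0,0.009]], "rot": [[0,0,0],[0,0,0],[0,0,0],[0,0,0],[0,0,0]], "gripper": [0,0,0,0,0]}}

```text
time_s: 8.85
tool_pos: [0.5523, 0.0913, 0.0415]
orientation: [[0.819, -0.0, -0.574], [0.574, -0.0, 0.819], [-0.0, -1.0, 0.0]]
force: [-0.0, -0.2, -0.3]
grip_width: -0.004
```

```bash
python3 - <<'E'
from h import *
st=telemetry.sense();print(st['tool_pos'],st['force'])
s=vision.snapshot("scene");save(s,"s10.png",(210,180,390,340),4)
E
```

```text
[0.55227781 0.09134433 0.04149238] [-0.03459841 -0.17233371 -0.25823331]
```

View pics/s10.png

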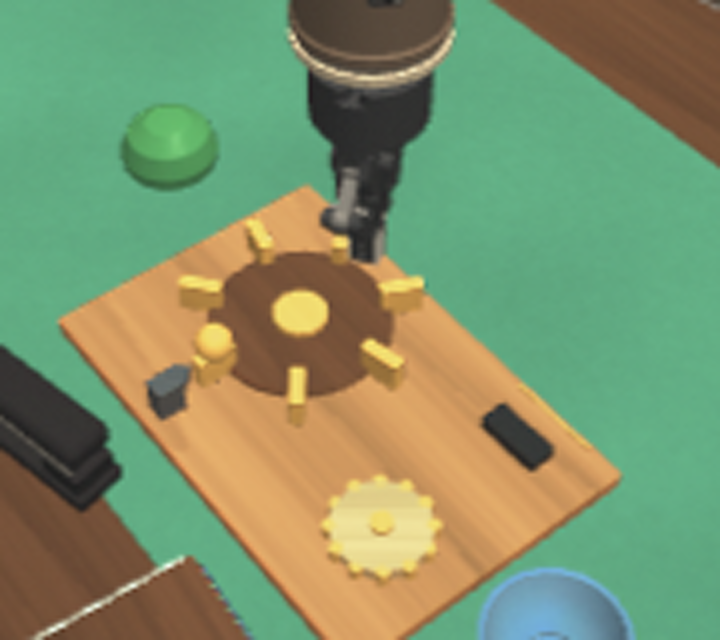

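The ball tab is at (214,345), next to the pointer, and the wheel is in its click. I'll lift straight out and clear.

Request:
{"name": "move_arm", "arguments": {"xyz": [[0,-0.03,-0.004],[0,-0.07,-0.004],[0,-0.12,-0.004],[0,-0.17,-0.004],[0,-0.2,-0.004]], "rot": [[0,0,0],[0,0,0],[0,0,0],[0,0,0],[0,0,0]], "gripper": [0,0,0,0,0]}}

```text
time_s: 9.4
tool_pos: [0.5543, 0.0894, 0.1637]
orientation: [[0.819, 0.002, -0.573], [0.573, 0.0, 0.819], [0.002, -1.0, -0.001]]
force: [0.2, 0.1, -0.6]
grip_width: -0.001
```

```bash
python3 - <<'E'
from h import *
import pickle
s=vision.snapshot("scene");save(s,"s11.png");q=vision.snapshot("side");save(q,"q11.png",(250,130,370,230),6)
im=np.array(s["color"]);hsv=cv2.cvtColor(im,cv2.COLOR_RGB2HSV)
d=np.abs(im.astype(int)-np.array(pickle.load(open("scene0.pkl","rb"))["color"])).max(2)
m=(d>45).astype(np.uint8);n,l,st,c=cv2.connectedComponentsWithStats(m)
print([(list(st[i]),c[i].round()) for i in range(1,n) if st[i][4]>6])
b=onz(s,210+214/4-.4,180+342/4-.4,.049)[:2]-C;print("ball deg",np.degrees(np.arctan2(b[1],b[0])),np.hypot(*b))
print(telemetry.sense()["force"])
E
```

```text
[([np.int32(255), np.int32(0), np.int32(80), np.int32(96), np.int32(3395)], array([288.,  38.])), ([np.int32(307), np.int32(0), np.int32(71), np.int32(92), np.int32(3097)], array([346.,  43.])), ([np.int32(457), np.int32(0), np.int32(34), np.int32(37), np.int32(782)], array([469.,  14.])), ([np.int32(517), np.int32(0), np.int32(9), np.int32(23), np.int32(90)], array([521.,  10.])), ([np.int32(322), np.int32(8), np.int32(12), np.int32(30), np.int32(151)], array([328.,  22.])), ([np.int32(393), np.int32(35), np.int32(24), np.int32(40), np.int32(159)], array([406.,  48.])), ([np.int32(332), np.int32(39), np.int32(4), np.int32(3), np.int32(7)], array([333.,  40.])), ([np.int32(456), np.int32(38), np.int32(25), np.int32(34), np.int32(363)], array([471.,  57.])), ([np.int32(414), np.int32(51), np.int32(16), np.int32(23), np.int32(130)], array([422.,  64.])), ([np.int32(536), np.int32(50), np.int32(16), np.int32(16), np.int32(85)], array([542.,  57.])), ([np.int32(396), np.int32(52), np.int32(9), np.int32(14), np.int32(70)], array([400.,  59.])), ([np.int32(515), np.int32(71), np.int32(16),
[... 874 characters left out ...]
11), np.int32(96)], array([306., 125.])), ([np.int32(281), np.int32(135), np.int32(6), np.int32(6), np.int32(12)], array([283., 138.])), ([np.int32(280), np.int32(142), np.int32(45), np.int32(69), np.int32(1414)], array([300., 171.])), ([np.int32(308), np.int32(244), np.int32(7), np.int32(5), np.int32(28)], array([311., 246.])), ([np.int32(306), np.int32(249), np.int32(8), np.int32(4), np.int32(18)], array([309., 251.])), ([np.int32(260), np.int32(260), np.int32(8), np.int32(7), np.int32(34)], array([263., 263.])), ([np.int32(259), np.int32(268), np.int32(5), np.int32(3), np.int32(10)], array([261., 269.]))]
ball deg -1.325947970457795 0.0636978713183803
[-0.02272861 -0.4994606   0.56702576]
```

View pics/s11.png

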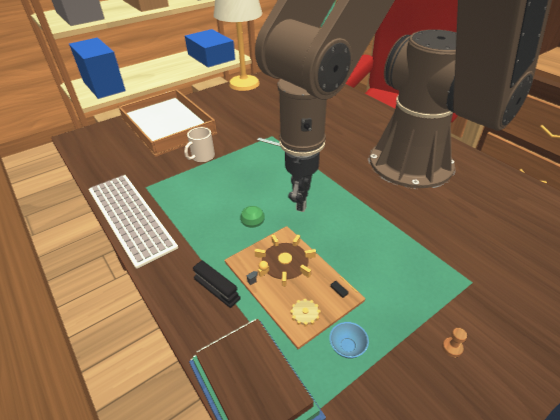

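View pics/q11.png

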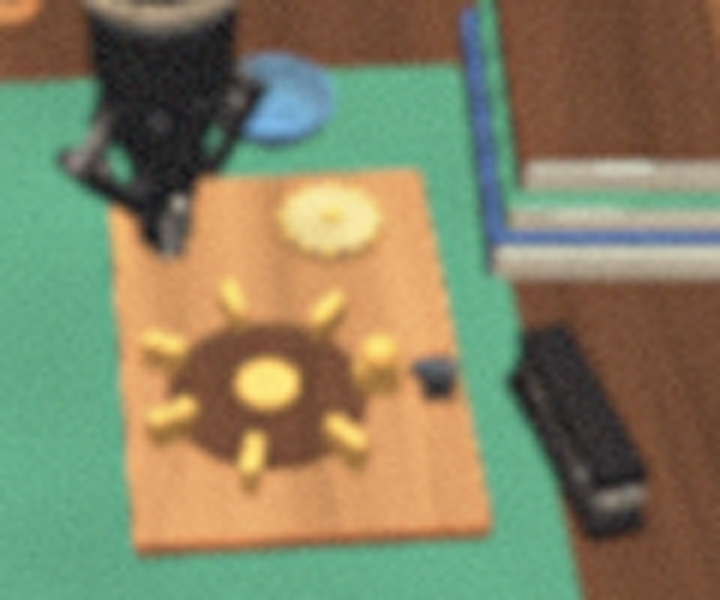

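The ball is at the pointer: about -1.3° at a radius of 64 mm. The only differences from the first picture are the arm and the ball's old and new places.

```bash
python3 -c "
from cell import workorder
print(workorder.close_job())"
```

```text
the job is handed in; nothing more can be done
None
```

The ball tab now stands at the pointer, and I've handed the job in. No verdict was reported.

The wheel started three clicks behind. I closed the gripper and pushed the tabs clockwise with the fingertips, one click at a time for three clicks, lifting out between pushes. The force readings between moves never went above about 5 N. The arm finished about 12 cm above the wheel, touching nothing, at roughly 9.5 s of the 48 s allowed.

**Last checks:**
- **Ball tab:** the scene camera puts the ball about 1.3° (0.02 rad) from the pointer line, at a radius of 64 mm. The given radius is 66 mm. The side view also shows the ball at the pointer.
- **Wheel at rest:** the scene picture taken before lifting out and the one after show the ball in the same place. I did not measure the wheel's speed directly.
- **Everything else:** compared with the first picture, the scene changed only at the arm and at the ball's old and new places. The month wheel and the loose things look unmoved, except that the arm hid part of the letter opener in that last picture.

One disagreement: wrist-camera predictions differed from the picture by about 4 px (about 3 mm) for most points and up to 10 px for one tab. I relied on the scene and side cameras for position.

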